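# Gauge an angled bore and hold the rod up for reading

## Task

Check the depth of the angled bore: take the depth gauge with the longer rod from the rack, slide its rod gently into the sloping guide tube of the boring jig until the collar stops against the tube's mouth, stay there for a moment, and draw it out again. Then hold it level with the tip of the rod over the middle of the white reading block, not touching it but no more than a hand's breadth (80 mm) above, and finish while still holding it there, at rest. Leave the shorter gauge in the rack and do not disturb the other loose things.

Things in the scene. Friction and masses are not known exactly. Their poses are not given: they have to be found in the camera images.
- gauge_long_grip (a point): Centre of the handle of the longer depth gauge; x axis runs along the rod from handle to tip, handle flats square to y and z. In the rack it lies level, this point 75 mm above the table; the handle is free all round for 30 mm either way along x; the other gauge lies parallel, 90 mm away between axes. Lift straight up 15 mm or more to clear the notches.
- gauge_long_collar (a point): Centre of the front face of the longer gauge's collar, 55 mm from the grip point along x (the face that stops on the tube's mouth). Axes as the gauge.
- gauge_long_tip (a point): Tip of the longer gauge's rod, 155 mm from the grip point along x and 100 mm from the collar's face. Axes as the gauge.
- gauge_short_grip (a point): Centre of the handle of the shorter gauge: the same handle and collar, but its rod is only 55 mm long (tip 110 mm from this point). Stays in the rack. The two gauges may lie in either place of the rack.
- rack: Fixed wooden rack, base 165x150x12 mm, origin under its centre on the table. Gauges lie along its y axis, tips to -y, at x = -45 and +45 mm, handle centres at y = 20. Notched boards 12 mm thick at y = 58 (under the handle's end) and y = -60 (under the rod); their tops are 77 to 81 mm above the table, notches 11 mm deep.
- tube_mouth (a point): Centre of the open upper mouth of the jig's fixed steel guide tube. z axis points out along the tube, rising at 30 degrees to the horizontal, towards about +y (turned up to 0.25 rad): the rod goes in along -z, to the robot's right and downward. Mouth about 113 mm above the table. Tube: outer diameter 26 mm, bore 14 mm, straight, 115 mm long.
- reading_top (a point): Centre of the white top face of the reading block (fixed, 80x80 mm wood block, 22 mm high with a 70x70 mm white top ruled with dark lines), 22 mm above the table; z axis up.
- jar_hex: Red painted wooden jar, 63 mm wide, 54 mm high, origin under its centre. Bystander.
- screwdriver: Screwdriver with an orange handle, 170 mm long, lying. Bystander.
- sanding_block: Cork sanding block 48x88x30 mm. Bystander.
- gauge_long: The longer gauge; origin and axes as its grip point. Along x, mm: pale wood handle 18x18, x = -47 to 47; steel collar, diameter 28, x = 47 to 55; steel rod, diameter 10, x = 55 to 155, last 8 mm tapering to diameter 5. 0.1 to 0.2 kg, centre of mass within 20 mm of the origin. Only its length tells it from the other gauge.
- jig: Fixed boring jig: plywood base 90x180x12 mm, the sloping guide tube on two supports, and a pale wooden blank 62x60x40 mm closing the tube's lower end; nothing on it reaches above the line of the tube's top by more than 20 mm. Origin on the table; tube mouth at x = 0, y = 48, z = 113 mm in its axes.
- reading_block: The reading block; origin under its centre on the table.
Not all that is in view belongs to the job. Of the things shaped like the reading_block, the wooden one is meant.

How it is judged (in metres and radians):
On the way, in this order (a step that is already met when the one before it is completed fails the run):
1. the longer gauge's rod is in the guide tube with its collar against the tube's mouth (distance between gauge_long_collar and tube_mouth below 0.005 m and z of gauge_long_collar in the frame of tube_mouth below 0.003 m and angle between the x axis of gauge_long_grip and the z axis of tube_mouth, either way round below 0.08 rad), for 0.2 s.
2. the rod is drawn fully out of the tube (z of gauge_long_tip in the frame of tube_mouth above 0.004 m), for 0.1 s.
At the end, for the whole second after the job is handed in: the gripper alone holds the longer gauge (over 1 N; block, jig and rack not touched), at rest (under 20 mm/s), rod level within 0.1 rad, tip within 30 mm of the middle of the reading block along each side and 7 to 110 mm above its top; shorter gauge moved under 20 mm (contact force between the fingers and gauge_long above 1 N and contact force between gauge_long and reading_block below 0.2 N and contact force between gauge_long and jig below 0.2 N and contact force between gauge_long and rack below 0.2 N and angle between gauge_long_tip's own x axis and vertical between 1.47 and 1.67 rad and x of gauge_long_tip in the frame of reading_top between -0.03 and 0.03 m and y of gauge_long_tip in the frame of reading_top between -0.03 and 0.03 m and z of gauge_long_tip in the frame of reading_top between 0.007 and 0.11 m and height (world z) of gauge_long_grip above 0.03 m and linear speed of gauge_long below 0.02 m/s and distance of gauge_short_grip from where it was at the start of the episode below 0.02 m); the arm keeps its last pose, push and grip.
It fails at once if the gauge is forced against the jig (over 50 N) (contact force between gauge_long and jig above 50 N).
It fails at once if the shorter gauge is taken out of its place (moved over 20 mm) (distance of gauge_short_grip from where it was at the start of the episode above 0.02 m).
It fails at once if another loose thing is knocked away (moved over 30 mm) (distance of any of jar_hex, screwdriver, sanding_block from where it was at the start of the episode above 0.03 m).
It also fails if it takes over 48 s, if anything falls off the work surface, if the arm or the gripper's body presses on something with over 40 N, if the wrist force passes 120 N, or if a joint passes its speed limit or range.

## Robot

A 6-joint arm with a two-finger parallel gripper is mounted at the origin on a cart in front of the work surface, level with it; the furniture and walls round the work are solid. World frame = base frame: x ahead of the robot, y to its left, z up, the work surface at z = 0. Lengths are in mm, angles in rad, forces in N, time in s.
With the tool pointing down it reaches from about 350 to 975 mm from the base axis. Payload 17.4 kg.
Tool frame: the origin (TCP) lies midway between the tips of the shut fingers; the grasp point (between the pads) lies 19 mm behind it; z points along the fingers, y is the line along which they close (so a half turn about z gives the same grasp; the last joint's range is limited). The gripper opens to 85 mm and grips with 20 to 120 N. Pads are 22 mm wide; open, the fingers measure 114 mm over their backs; the gripper's body (76 mm by 85 mm) begins 54 mm behind the grasp point. The pads swing forward as they close: fully open they stand 13 mm farther back than shut.
Start: joints at [1.068, 0.116, 1.442, -0, 1.584, -0.038], TCP at [302.573, 603.392, 231.303] pointing down, gripper open.
Joint ranges: [-2.83, 2.83], [-0.83, 2.19], [0.07, 2.5], [-1.14, 4.28], [0.01, 3], [-2.97, 2.97]. Speed limits (rad/s): [1.89, 1.89, 2.22, 3.14, 3.14, 3.14].

## Interface

Orientations are given as a unit quaternion [w, x, y, z].
In Python, from station import monitor, snapshot, order gives the robot as it stands.
- The arm moves only by the tool servo_tool, never from a script. Its argument "targets" is a list that holds one entry, the list of rows, each a list of 7 numbers: the shift along the world's x, y, z in mm, then the turn, a rotation vector about the world's x, y, z in rad, then the opening, from 0 (shut) to 1 (fully open). A call has exactly 10 rows; each row is the pose to reach, as a shift and turn from the pose commanded when the call began; what a row does not reach only later rows make up. A row lasts 1/8 s, in which the tool goes at most 62.5 mm and 10.7 degrees, less where a joint would pass 70% of its speed; a pose out of reach is approached as far as the arm can. A call with a gripper value outside its range is refused whole. The fingers move at their own pace and stop on an object; "grip_force" is the grip in N (left out, the last holds). Time passes only in rows, so rows that repeat a pose let the fingers close, or fill a call up. It gives the time, the measured TCP pose, the force, the opening and the grip force at its end, in the units of the state.
- monitor.get_obs(): the state, without advancing time (a new reading comes with each control period).
- snapshot(name): name is "scene" or "top"; returns a dict with "pixels" (400x640x3 uint8, blue, green, red), "depth" (400x640 float32, mm along the optical axis (not along the pixel's ray), 0 where there is no reading), "K" (3x3 intrinsics, pixels), "R" (3x3) and "t" (3): a world point X has camera coordinates R X + t. Camera axes: x right, y down, z forward; pixel columns grow to the right and rows downward; lengths in mm; the calibration is good to about 2 mm. A picture is of the moment at which its call begins.
- order.close_job(): hands the job in; it is judged then, once.
The state is a dict: "time_s": time; "joint_pos": joint angles; "joint_velocities": joint speeds; "joint_torque": joint torques, N m; "tool_pos": TCP position; "ee_rot": TCP orientation; "wrist_force": force on the tool from outside, world axes, zero at the start; "moment": the same for the moment, N m; "finger_gap": opening from 0.0 (shut) to 1.0 (fully open); "gripper_force": force on a finger pad.
Only numpy, scipy, OpenCV 4.12 (cv2) and the standard library are available. Lean on these libraries where they do the work, as an engineer would, in place of code of your own. Each camera call takes 0.05 s, during which the arm holds its last target. There are 200 camera calls.

## Working session

There is one attempt and no reset: what is moved stays moved. The work goes in short steps, Python scripts to look and compute and a tool call to move; the robot and the scene stay as the last step left them, time stands still between calls to the robot, and variables do not carry over. Pictures are saved under pics/ and viewed, at most 10 in all, crops included, and the job is handed in when it is done.

Besides the shell and the picture viewer there is one more tool, called after "Request:" as name(argument=value, ...), one argument or row to a line, values as JSON. servo_tool: Moves the arm, as the interface text tells. Its arguments: {"type":"object","properties":{"targets":{"type":"array"},"grip_force":{"type":"number"}},"required":["targets"]}

```bash
mkdir -p pics; python3 - <<'E'
from station import monitor, snapshot
import cv2, numpy as np
o=monitor.get_obs(); print(o)
for n in("scene","top"):
    s=snapshot(n); cv2.imwrite(f"pics/{n}0.png",s["pixels"]); np.savez(f"{n}0.npz",**s); print(n,s["K"].tolist(),s["R"].round(3).tolist(),s["t"])
E
```

```text
{'time_s': 0.0, 'joint_pos': array([ 1.06820727e+00,  1.16464380e-01,  1.44229964e+00,  3.16445518e-06,
        1.58398552e+00, -3.77689192e-02]), 'joint_velocities': array([ 0.0008687 ,  0.00113444, -0.00097213,  0.00130589,  0.00083211,
       -0.00028539]), 'joint_torque': array([-1.27435411e-03, -7.31967044e+01, -6.32500577e+01,  5.51112623e-05,
        6.19512182e-03,  3.25687279e-05]), 'tool_pos': array([302.46843249, 603.21361426, 230.55539156]), 'ee_rot': array([-1.55914431e-04,  2.30323403e-01,  9.73113968e-01, -5.57040285e-04]), 'wrist_force': array([ 0.4849401 , -0.13439628, -0.4096856 ]), 'moment': array([ 0.04790462, -0.03751024, -0.03381986]), 'gripper_force': 0.0, 'finger_gap': 0.9979116545797507}
scene [[423.55775396521335, 0.0, 320.76925649806924], [0.0, 423.55775396521335, 201.6549155434453], [0.0, 0.0, 1.0]] [[0.556, -0.831, 0.015], [-0.539, -0.374, -0.755], [0.633, 0.411, -0.656]] [-334.81744478  322.29172909  773.83076873]
top [[499.59521683708726, 0.0, 327.091904332978], [0.0, 499.59521683708726, 195.16388295651075], [0.0, 0.0, 1.0]] [[0.026, -1.0, 0.006], [-0.996, -0.027, -0.08], [0.08, -0.003, -0.997]] [ -57.3543448   542.44697129 1013.29833135]
```

View pics/scene0.png

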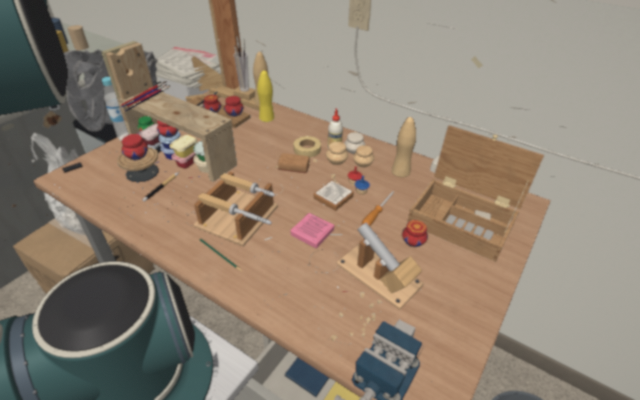

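View pics/top0.png

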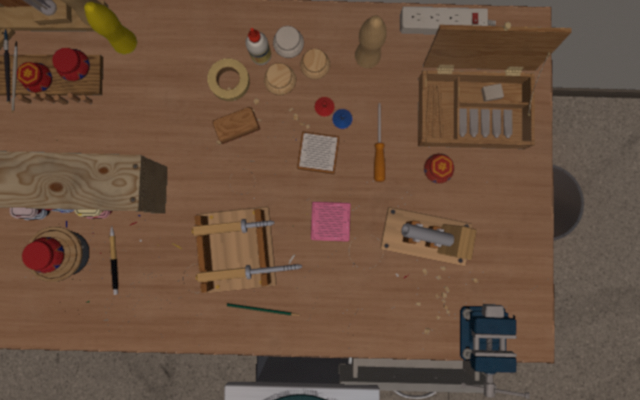

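The scene view shows the rack at (237,207), the jig at (382,262), the wooden reading block at (333,194) and the pink decoy at (313,230). In the top view the longer gauge is the one nearer the robot, with its handle at about (222,275) and its tip at (300,267). The tube runs from its mouth at about (405,231) to (455,240), and the reading block is at (319,152).

```bash
cat > h.py <<'E'
import numpy as np, cv2
def load(n): return dict(np.load(n))
def cloud(s):
    d=s["depth"]; v,u=np.mgrid[:d.shape[0],:d.shape[1]]
    c=np.stack([(u-s["K"][0,2])/s["K"][0,0]*d,(v-s["K"][1,2])/s["K"][1,1]*d,d],-1)
    return (c-s["t"])@s["R"]   # world
def ray(s,u,v,z):
    d=s["R"].T@np.array([(u-s["K"][0,2])/s["K"][0,0],(v-s["K"][1,2])/s["K"][1,1],1]); o=-s["R"].T@s["t"]
    return o+d*(z-o[2])/d[2]
E
python3 - <<'E'
from h import *
s=load("top0.npz"); P=cloud(s)
for u,v in[(222,275),(300,267),(210,231),(319,152),(330,222),(440,168),(380,160),(236,125),(405,231),(430,236),(350,280)]: print(u,v,P[v,u].round(1))
im=s["pixels"]
a=cv2.resize(im[195:305,185:315],None,fx=3,fy=3,interpolation=cv2.INTER_CUBIC)
b=cv2.resize(im[195:275,370:490],None,fx=3.2,fy=3.2,interpolation=cv2.INTER_CUBIC)
c=cv2.resize(im[120:185,285:355],None,fx=3.2,fy=3.2,interpolation=cv2.INTER_CUBIC)
W=np.zeros((590,790,3),np.uint8); W[:330,:390]=a; W[:256,400:784]=b; W[340:548,0:224]=c
t=load("scene0.npz"); d=cv2.resize(t["pixels"][215:305,330:430],None,fx=3.2,fy=3.2,interpolation=cv2.INTER_CUBIC); W[270:558,400:720]=d
cv2.imwrite("pics/c1.png",W)
E
```

```text
222 275 [379.9 154.5  86.4]
300 267 [398.5   6.   79. ]
210 231 [463.3 181.5  85.1]
319 152 [633.4 -23.7  23. ]
330 222 [488.4 -50.4  21.7]
440 168 [ 602.4 -269.4   53. ]
380 160 [ 619.9 -151.    23.8]
236 125 [684.3 150.1  29.5]
405 231 [ 472.9 -191.8  106.3]
430 236 [ 464.8 -241.1   97.7]
350 280 [369.6 -95.2   4.8]
```

View pics/c1.png

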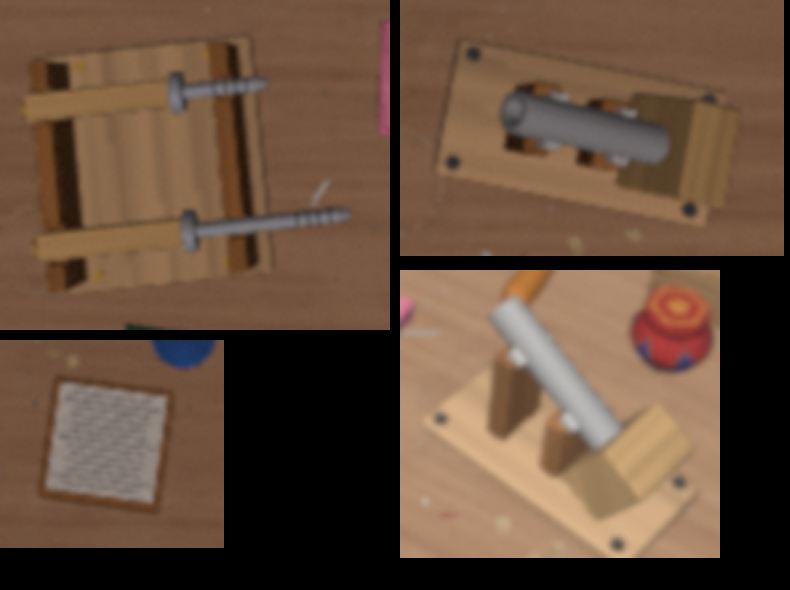

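The crops show the long gauge from butt (197,277) to tip (301,267). The tube mouth is at about (531,231), measured in the crop, and the ruled white top is centred near (319,152). Next I'll fit the geometry.

```bash
python3 - <<'E'
from h import *
from scipy.optimize import least_squares
S=load("top0.npz"); C=load("scene0.npz"); PT=cloud(S); PC=cloud(C)
np.set_printoptions(precision=2,suppress=True)
# table offset
for P in(PT,PC):
    q=P.reshape(-1,3); m=(abs(q[:,0]-560)<30)&(abs(q[:,1]+60)<40); print("table",np.median(q[m,2]))
# gauge line from pixels at z=75
for nm,b,c,t in(("long",(197,277.3),(250.7,271.7),(301.5,266.6)),("short",(193.2,231),(246,225.7),(274.3,223.3))):
    B,Cc,T=[ray(S,*p,75) for p in(b,c,t)]
    d=(T-B)/np.linalg.norm(T-B); print(nm,B,Cc,T,"len",np.linalg.norm(T-B),"yaw",np.arctan2(d[1],d[0]),"grip from tip",T-d*(155 if nm=="long" else 110),"from butt",B+47*d)
# handle cloud
for n,P in(("T",PT),("C",PC)):
    q=P.reshape(-1,3); m=(q[:,2]>82)&(q[:,2]<92)&(abs(q[:,0]-385)<25)&(q[:,1]>100)&(q[:,1]<215); h=q[m]; print(n,"handle",len(h),h.mean(0),h[:,1].min(),h[:,1].max()); 
    if len(h)>20: print(np.polyfit(h[:,1],h[:,0],1), np.polyval(np.polyfit(h[:,1],h[:,0],1),152))
# tube
ctr=np.array([465,-235,90.])
def axis(p): 
    d=np.array([np.cos(p[3])*np.cos(p[2]),np.cos(p[3])*np.sin(p[2]),np.sin(p[3])]); return np.array([p[0],-235,p[1]]),d
for n,qs in(("T",PT.reshape(-1,3)),("C",PC.reshape(-1,3)),("B",np.vstack([PT.reshape(-1,3),PC.reshape(-1,3)]))):
    p=np.array([465,85,1.75,.52])
    for it in range(4):
        o,d=axis(p); w=qs-o; s=w@d; r=np.linalg.norm(w-s[:,None]*d,axis=1)
        m=(r<(24 if it==0 else 17))&(r>8)&(s>-30)&(s<60); k=qs[m]
        f=lambda p:(lambda o,d:np.linalg.norm(np.cross(k-o,d),axis=1)-13)(*axis(p))
        p=least_squares(f,p,loss="soft_l1").x
    o,d=axis(p); w=qs-o; s=w@d; r=np.linalg.norm(w-s[:,None]*d,axis=1); e=s[(r<14.5)&(r>8)]
    print(n,"tube",p,len(k),"res",np.std(f(p)),"dir",d,"s98",np.percentile(e,[95,98,99.5]),"at z113",o+d*(113-o[2])/d[2])
# jig bolts, at z=12
g=lambda x,y:ray(S,370+(x-400)/3.2,195+y/3.2,13)
bl=[g(*p) for p in((473,54),(453,162),(708,101),(690,209))]
print("bolts",np.array(bl)); a=(bl[0]+bl[1]-bl[2]-bl[3]); yaw=np.arctan2(a[1],a[0]); jc=np.mean(bl,0); print("jig yaw",yaw,jc, "mouth", jc+48*a/np.linalg.norm(a))
m=ray(S,370+(531-400-15)/3.2,195+109/3.2,113);print("mouth px top",m, ray(C,330+(509-400)/3.2,215+(308-270)/3.2,113))
cs=[ray(S,285+x/3.2,120+(y-340)/3.2,22) for x,y in((59,379),(172,393),(157,509),(42,495))]; print("block",np.array(cs),np.mean(cs,0))
E
```

```text
table 0.3104183446844385
table 0.6821403046145169
long [373.25 204.92  75.  ] [386.69 101.46  75.  ] [399.05   3.28  75.  ] len 203.2837319425978 yaw -1.4435066473673355 grip from tip [379.38 157.03  75.  ] from butt [379.22 158.3   75.  ]
short [462.42 216.53  75.  ] [475.45 114.06  75.  ] [481.6   58.98  75.  ] len 158.71079561503007 yaw -1.449647821632061 grip from tip [468.3  168.18  75.  ] from butt [468.1  169.87  75.  ]
T handle 444 [380.6  150.24  84.57] 100.50335325978982 205.14438266541322
[ -0.13 400.32] 380.3692981906141
C handle 229 [377.35 150.46  84.85] 100.8859575033207 205.7596435503889
[ -0.12 395.03] 377.1740561700711
T tube [467.6   87.81   1.4    0.52] 522 res 1.4327607395866835 dir [0.15 0.86 0.49] s98 [50.8  52.06 53.3 ] at z113 [ 475.28 -191.41  113.  ]
C tube [465.95  86.5    1.4    0.53] 487 res 1.4445435164768168 dir [0.14 0.85 0.5 ] s98 [46.19 50.95 53.56] at z113 [ 473.54 -189.9   113.  ]
B tube [466.86  87.38   1.4    0.52] 1001 res 1.4920639503439646 dir [0.15 0.85 0.5 ] s98 [48.69 51.71 53.07] at z113 [ 474.34 -191.01  113.  ]
bolts [[ 513.21 -180.88   13.  ]
 [ 442.83 -169.02   13.  ]
 [ 486.68 -334.34   13.  ]
 [ 416.59 -322.97   13.  ]]
jig yaw 1.4008042341571734 [ 464.83 -251.8    13.  ] mouth [ 472.95 -204.49   13.  ]
mouth px top [ 476.56 -193.07  113.  ] [ 474.57 -196.53  113.  ]
block [[674.55  10.03  22.  ]
 [667.31 -64.05  22.  ]
 [590.75 -56.18  22.  ]
 [597.88  18.77  22.  ]] [632.62 -22.86  22.  ]
```

```bash
python3 - <<'E'
from h import *
for f in("top0.npz","scene0.npz"):
    s=load(f);q=cloud(s)[s["depth"]>0]
    for y in range(100,640,60):
        m=(q[:,1]>y)&(q[:,1]<y+60)&(q[:,0]>220)&(q[:,0]<470); k=q[m]
        if len(k): i=k[:,2].argmax(); print(f[:3],y,k[i].round(0))
E
```

```text
top 100 [378. 106.  91.]
top 160 [462. 167.  89.]
top 220 [417. 228.   7.]
top 280 [447. 286.   7.]
top 340 [387. 390.  18.]
top 400 [405. 459.  92.]
top 460 [429. 483. 124.]
top 520 [410. 520. 118.]
top 580 [453. 603.   6.]
sce 100 [382. 106.  91.]
sce 160 [454. 208.  87.]
sce 220 [233. 273.   5.]
sce 280 [298. 331.   5.]
sce 340 [393. 393.  17.]
sce 400 [403. 459.  92.]
sce 460 [329. 512. 489.]
sce 520 [334. 521. 482.]
sce 580 [462. 590. 165.]
```

Request:
servo_tool(
  targets=[
    [[9,-55,0,0,0,-0.12,1],[19,-111,0,0,0,-0.25,1],[28,-167,0,0,0,-0.37,1],[38,-223,0,0,0,-0.49,1],[47,-279,0,0,0,-0.61,1],[57,-335,-10,0,0,-0.73,1],[66,-391,-30,0,0,-0.86,1],[76,-446.4,-50,0,0,-0.979,1],[76,-446.4,-60,0,0,-0.979,1],[76,-446.4,-70,0,0,-0.979,1]],
  ],
  grip_force=60,
)

```text
time_s: 1.35
tool_pos: [378.6, 157.2, 160.9]
ee_rot: [-0.0, 0.661, 0.751, 0.0]
wrist_force: [-0.8, -0.2, -0.2]
finger_gap: 1.003
gripper_force: 0.0
```

```bash
python3 - <<'E'
from station import monitor
from scipy.spatial.transform import Rotation as R
o=monitor.get_obs(); q=o["ee_rot"]; print(o["tool_pos"],o["joint_pos"],o["joint_velocities"].round(3),o["time_s"]); print(R.from_quat(q[[1,2,3,0]]).as_matrix().round(4))
E
```

```text
[378.59177333 157.15278462 160.93442025] [ 3.31010685e-01 -4.72214680e-01  2.06716489e+00  2.75164106e-04
  1.54643514e+00  2.03941057e-01] [ 0.033  0.04   0.102  0.    -0.143  0.   ] 1.35
[[-1.267e-01  9.919e-01  1.000e-04]
 [ 9.919e-01  1.267e-01  3.000e-04]
 [ 3.000e-04  1.000e-04 -1.000e+00]]
```

Request:
servo_tool(
  targets=[
    [[0,0,-25,0,0,0,1],[0,0,-50,0,0,0,1],[0,0,-75,0,0,0,1],[0,0,-92,0,0,0,1],[0,0,-102,0,0,0,1],[0,0,-105,0,0,0,1],[0,0,-105,0,0,0,0],[0,0,-105,0,0,0,0],[0,0,-105,0,0,0,0],[0,0,-105,0,0,0,0]],
  ],
  grip_force=60,
)

```text
time_s: 2.6
tool_pos: [378.8, 157.0, 56.8]
ee_rot: [0.0, 0.661, 0.751, 0.0]
wrist_force: [-0.9, -1.1, 0.9]
finger_gap: 0.199
gripper_force: 58.3
```

Request:
servo_tool(
  targets=[
    [[0,0,0,0,0,0,0],[0,0,0,0,0,0,0],[0,0,3,0,0,0,0],[0,0,8,0,0,0,0],[0,0,18,0,0,0,0],[0,0,35,0,0,0,0],[0,0,60,0,0,0,0],[0,0,90,0,0,0,0],[0,0,110,0,0,0,0],[0,0,110,0,0,0,0]],
  ],
)

```text
time_s: 3.85
tool_pos: [379.1, 157.2, 167.9]
ee_rot: [0.001, 0.661, 0.751, 0.001]
wrist_force: [-0.7, -1.0, -1.6]
finger_gap: 0.196
gripper_force: 58.6
```

```bash
python3 - <<'E'
from station import monitor,snapshot
import cv2,numpy as np
o=monitor.get_obs(); print(o["tool_pos"],o["ee_rot"],o["joint_pos"].round(3),o["time_s"],o["gripper_force"])
I=[]
for n,(a,b) in(("top",(190,190)),("scene",(130,170))):
    s=snapshot(n); np.savez(n+"1.npz",**s); I.append(cv2.resize(s["pixels"][a:a+130,b:b+180],None,fx=4,fy=2*2,interpolation=cv2.INTER_CUBIC)[:295] if 0 else cv2.resize(s["pixels"][a:a+130,b:b+180],(400,290)))
cv2.imwrite("pics/g1.png",np.hstack(I))
E
```

```text
[379.11064634 157.17906471 167.88146713] [6.19215771e-04 6.60820654e-01 7.50542778e-01 1.10406930e-03] [ 0.331 -0.475  2.058  0.     1.556  0.204] 3.85 58.57368886470795
```

View pics/g1.png

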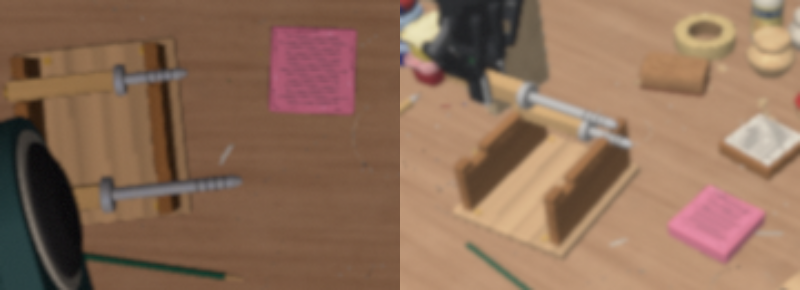

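```bash
cat >> h.py <<'E'
from scipy.spatial.transform import Rotation as Rt
def pose(o): q=o["ee_rot"]; return np.array(o["tool_pos"]),Rt.from_quat(q[[1,2,3,0]])
def frame(yaw,pitch):  # tool rotation for gauge heading yaw, dipping by pitch
    g=np.array([np.cos(yaw)*np.cos(pitch),np.sin(yaw)*np.cos(pitch),-np.sin(pitch)])
    y=np.array([-np.sin(yaw),np.cos(yaw),0])
    x=-g; return Rt.from_matrix(np.stack([x,y,np.cross(x,y)],1)),g
def delta(o,grip,yaw,pitch,off=18.2):
    p,r=pose(o); T,g=frame(yaw,pitch); tcp=grip+off*T.as_matrix()[:,2]
    return (tcp-p).round(2),(T*r.inv()).as_rotvec().round(4)
E
python3 - <<'E'
from h import *
from station import monitor
o=monitor.get_obs(); p,r=pose(o); print(p, r.as_matrix().round(4).tolist(), o["joint_velocities"].round(3))
M=np.array([474.5,-191.2,113.]); d=-frame(1.40-np.pi,np.pi/6)[1]
print(d,delta(o,M+195*d,1.40-np.pi,np.pi/6))
E
```

```text
[378.39179021 156.93598688 165.59334172] [[-0.1267, 0.9919, -0.0006], [0.9919, 0.1267, -0.0002], [-0.0001, -0.0006, -1.0]] [-0.001  0.008  0.013  0.002 -0.001  0.001]
[0.14719586 0.8534245  0.5       ] (array([ 126.36, -172.75,   29.14]), array([ 0.5255, -0.0121, -0.2911]))
```

Request:
servo_tool(
  targets=[
    [[10,-14,25,0,0,0,0],[30,-41,35,0.08,-0.002,-0.045,0],[50,-68,40,0.18,-0.004,-0.1,0],[70,-96,40,0.28,-0.006,-0.155,0],[90,-123,37,0.38,-0.009,-0.21,0],[108,-148,34,0.46,-0.011,-0.255,0],[120,-165,31,0.51,-0.012,-0.283,0],[126.4,-172.8,29.1,0.5255,-0.0121,-0.2911,0],[126.4,-172.8,29.1,0.5255,-0.0121,-0.2911,0],[126.4,-172.8,29.1,0.5255,-0.0121,-0.2911,0]],
  ],
)

```text
time_s: 5.2
tool_pos: [504.7, -15.0, 195.5]
ee_rot: [-0.166, 0.738, 0.623, 0.198]
wrist_force: [-0.9, 0.2, -2.0]
finger_gap: 0.199
gripper_force: 58.8
```

```bash
python3 - <<'E'
from h import *
from station import monitor,snapshot
s=snapshot("top"); c=snapshot("scene"); s=snapshot("top"); c=snapshot("scene"); np.savez("top2.npz",**s); np.savez("scene2.npz",**c)
o=monitor.get_obs(); p,r=pose(o); m=r.as_matrix(); g=-m[:,0]; print(p,g,o["wrist_force"],o["time_s"])
grip=p-19*m[:,2]; print("grip",grip)
for n,q in(("top",s),("scene",c)):
  for l in(55,155): X=q["K"]@(q["R"]@(grip+l*g)+q["t"]); print(n,l,X[:2]/X[2])
a=cv2.resize(s["pixels"][195:265,340:480],None,fx=5.6,fy=5.6,interpolation=cv2.INTER_CUBIC)[:, :784]
cv2.imwrite("pics/i1.png",a)
b=cv2.resize(c["pixels"][190:290,310:430],None,fx=6,fy=6,interpolation=cv2.INTER_CUBIC); cv2.imwrite("pics/i2.png",b)
E
```

```text
[504.83196774 -15.18919043 195.75681775] [-0.14591752 -0.85375155 -0.49981633] [-0.40987186 -0.13202116 -1.37077102] 5.4
grip [503.20591481 -24.54548172 212.21329869]
top 55 [343.30497355 215.99332294]
top 155 [388.53467251 226.20295489]
scene 55 [321.93187113 175.76962822]
scene 155 [350.38023338 210.93025005]
```

View pics/i1.png

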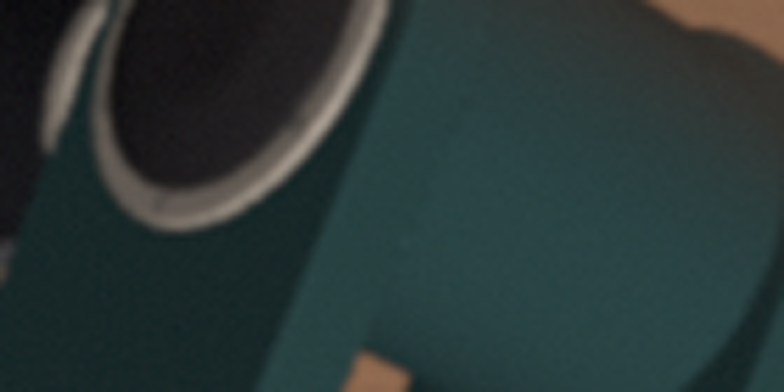

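View pics/i2.png

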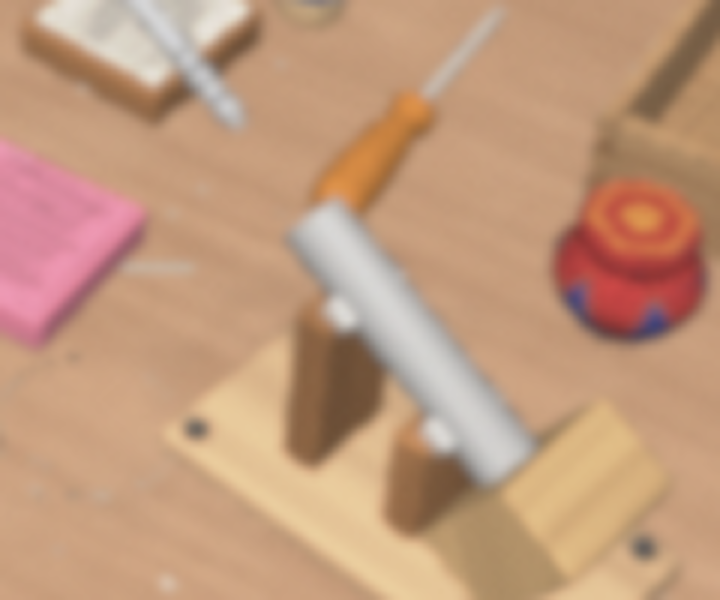

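The top camera is blocked by the arm here. In the scene view the rod tip is at (349.3,210.3), close to the predicted (350.4,210.9), and the tube mouth is at about (363,226). I'll compare the rod with the kinematic prediction in this camera to get its bias.

```bash
python3 - <<'E'
from h import *
from scipy.optimize import least_squares
np.set_printoptions(precision=2,suppress=True)
from station import monitor
o=monitor.get_obs(); p,r=pose(o); m=r.as_matrix(); g=-m[:,0]; grip=p-19*m[:,2]
C=load("scene2.npz"); q=cloud(C).reshape(-1,3); cam=-C["R"].T@C["t"]
def fit(q,o,d,R,lo,hi,rng):
    # axis offset (2) + direction tweak (2) in frame u,v perpendicular to d
    u=np.cross(d,[0,0,1]);u/=np.linalg.norm(u);v=np.cross(u,d)
    P=np.zeros(4)
    for it in range(5):
        O=o+P[0]*u+P[1]*v; D=d+P[2]*u+P[3]*v; D/=np.linalg.norm(D)
        w=q-O; s=w@D; rr=np.linalg.norm(np.cross(w,D),axis=1)
        k=q[(s>lo)&(s<hi)&(rr<R+rng)]
        f=lambda P:(np.linalg.norm(np.cross(k-(o+P[0]*u+P[1]*v),(d+P[2]*u+P[3]*v)/np.linalg.norm(d+P[2]*u+P[3]*v)),axis=1)-R)
        P=least_squares(f,P,loss="soft_l1").x
    return P,len(k),np.std(f(P)),u,v
print("rod  (off u,v,ang u,v)",fit(q,grip+105*g,g,5,-45,38,6))
M=np.array([474.5,-191.2,113.]); d=-frame(1.40-np.pi,np.pi/6)[1]
for f in("scene0.npz","scene2.npz","top0.npz"):
    print(f,fit(cloud(load(f)).reshape(-1,3),M-50*d,-d,13,-45,30,4))
# image-plane check by colour: perpendicular profiles, gray, scene
im=cv2.cvtColor(C["pixels"],cv2.COLOR_BGR2GRAY).astype(np.float32)
pr=lambda X:(lambda x:x[:2]/x[2])(C["K"]@(C["R"]@X+C["t"]))
def prof(X,D,w):
    a,b=pr(X),pr(X+D); t=(b-a)/np.linalg.norm(b-a); n=np.array([-t[1],t[0]])
    k=np.arange(-w,w+.1,.5); xy=a+k[:,None]*n; sat=cv2.cvtColor(C["pixels"],cv2.COLOR_BGR2HSV)[...,1].astype(np.float32)
    return cv2.remap(sat,xy[:,0].astype(np.float32)[None],xy[:,1].astype(np.float32)[None],cv2.INTER_LINEAR)[0].astype(int)
for l in(115,130,142): print("rod",prof(grip+l*g,g,6))
for l in(10,25,75): print("tube",prof(M-l*d,-d,11))
E
```

```text
rod  (off u,v,ang u,v) (array([ 0.9 , -0.17, -0.  ,  0.  ]), 175, np.float64(1.3061450514183595), array([-0.99,  0.17,  0.  ]), array([-0.08, -0.49,  0.87]))
scene0.npz (array([ 0.98, -0.64, -0.  ,  0.  ]), 436, np.float64(1.4219687809434665), array([-0.99,  0.17,  0.  ]), array([-0.08, -0.49,  0.87]))
scene2.npz (array([ 1.06, -0.48,  0.  , -0.  ]), 435, np.float64(1.4473459067642829), array([-0.99,  0.17,  0.  ]), array([-0.08, -0.49,  0.87]))
top0.npz (array([-0.64,  0.39,  0.  ,  0.  ]), 454, np.float64(1.6224511689706682), array([-0.99,  0.17,  0.  ]), array([-0.08, -0.49,  0.87]))
rod [19 20 20 22 24 23 21 18 13  8  4  2  1  1  2  5 10 15 19 23 24 24 24 23
 22]
rod [120 121 121 118 111 100  78  53  30  15   6   4   2   2   3   5  16  30
  50  76  98 112 118 120 121]
rod [95 95 94 94 92 88 80 66 49 31 17  7  4  3  6 18 33 52 69 82 87 91 93 93
 93]
tube [105 104 108 109 110 113 114 112 109  97  77  54  36  20   9   7   5   5
   4   4   3   2   3   4   5   5   4   4   5   6   7  10  16  29  45  62
  75  84  87  90  91  92  93  93  93]
tube [ 93  93  93  93  93  93  93  93  87  79  65  47  29  17  11   7   6   5
   5   4   3   3   4   5   5   5   5   5   5   5   6   9  13  20  34  51
  63  79  93 100 109 116 119 123 123]
tube [94 94 94 94 93 93 92 91 87 81 68 52 36 21 11  6  5  4  4  5  4  4  4  4
  4  4  4  4  5  5  6 10 17 32 49 66 79 89 94 96 96 97 97 96 95]
```

```bash
cat > ins.py <<'E'
from h import *
from station import monitor
import sys
np.set_printoptions(precision=2,suppress=True)
o=monitor.get_obs(); p,r=pose(o); m=r.as_matrix(); grip=p-19*m[:,2]
M=np.array([474.5,-191.2,113.]); d=-frame(1.40-np.pi,np.pi/6)[1]; v=np.array([-.08,-.49,.87]); M=M-0.25*v
w=grip-M; s=w@d; print("s",s,"collar gap",s-55,"lat",w-s*d,"F",o["wrist_force"],"F.d",o["wrist_force"]@d,"t",o["time_s"])
for a in sys.argv[1:]: print(a,delta(o,M+float(a)*d,1.40-np.pi,np.pi/6,19))
E
python3 ins.py 135 65
```

```text
s 196.06035183899496 collar gap 141.06035183899496 lat [-0.17 -0.79  1.4 ] F [-0.41 -0.13 -1.37] F.d -0.858387045095103 t 5.4
135 (array([ -8.83, -51.31, -31.93]), array([ 0.,  0., -0.]))
65 (array([ -19.13, -111.05,  -66.93]), array([ 0.,  0., -0.]))
```

Request:
servo_tool(
  targets=[
    [[-1,-6,-4.5,0,0,0,0],[-3,-16,-11,0,0,0,0],[-5,-26,-17,0,0,0,0],[-6,-34,-21.5,0,0,0,0],[-6.6,-38.5,-24.4,0,0,0,0],[-6.6,-38.5,-24.4,0,0,0,0],[-7.4,-42.8,-26.9,0,0,0,0],[-8.1,-47,-29.4,0,0,0,0],[-8.8,-51.3,-31.9,0,0,0,0],[-8.8,-51.3,-31.9,0,0,0,0]],
  ],
)

```text
time_s: 6.65
tool_pos: [496.1, -67.4, 163.3]
ee_rot: [-0.167, 0.739, 0.622, 0.198]
wrist_force: [0.9, -0.7, -2.6]
finger_gap: 0.196
gripper_force: 58.8
```

```bash
python3 ins.py 65
```

```text
s 133.98581553733132 collar gap 78.98581553733132 lat [ 0.24 -0.01 -0.06] F [ 0.93 -0.68 -2.63] F.d -1.756502163995148 t 6.65
65 (array([-10.4 , -58.87, -34.43]), array([-0.,  0.,  0.]))
```

Request:
servo_tool(
  targets=[
    [[-0.8,-4.3,-2.5,0,0,0,0],[-1.7,-10.2,-6,0,0,0,0],[-2.9,-17.1,-10,0,0,0,0],[-4.1,-23.9,-14,0,0,0,0],[-5.3,-30.7,-18,0,0,0,0],[-6.5,-37.6,-22,0,0,0,0],[-7.7,-44.4,-26,0,0,0,0],[-8.8,-51.2,-30,0,0,0,0],[-9.9,-57,-33.4,0,0,0,0],[-10.2,-58.9,-34.4,0,0,0,0]],
  ],
)

```text
time_s: 7.9
tool_pos: [485.9, -126.4, 128.8]
ee_rot: [-0.167, 0.739, 0.622, 0.198]
wrist_force: [-0.5, -0.6, -0.9]
finger_gap: 0.198
gripper_force: 58.8
```

```bash
python3 ins.py 55
```

```text
s 64.9299490920771 collar gap 9.929949092077095 lat [ 0.17 -0.05  0.04] F [-0.53 -0.56 -0.86] F.d -0.9847334554223532 t 7.9
55 (array([-1.64, -8.43, -5.  ]), array([-0.,  0.,  0.]))
```

Smooth, with no contact force. I'll creep in at 0.8 mm per row.

Request:
servo_tool(
  targets=[
    [[-0.1,-0.7,-0.4,0,0,0,0],[-0.25,-1.4,-0.8,0,0,0,0],[-0.35,-2.1,-1.2,0,0,0,0],[-0.5,-2.75,-1.6,0,0,0,0],[-0.6,-3.4,-2,0,0,0,0],[-0.7,-4.1,-2.4,0,0,0,0],[-0.8,-4.8,-2.8,0,0,0,0],[-0.95,-5.45,-3.2,0,0,0,0],[-1.05,-6.1,-3.6,0,0,0,0],[-1.2,-6.8,-4,0,0,0,0]],
  ],
)

```text
time_s: 9.15
tool_pos: [484.8, -132.8, 125.1]
ee_rot: [-0.167, 0.739, 0.622, 0.198]
wrist_force: [0.1, -0.6, -1.2]
finger_gap: 0.201
gripper_force: 58.8
```

```bash
python3 ins.py
```

```text
s 57.33844448632844 collar gap 2.3384444863284415 lat [ 0.17 -0.07  0.06] F [ 0.06 -0.62 -1.19] F.d -1.1099715844868003 t 9.15
```

Request:
servo_tool(
  targets=[
    [[-0.05,-0.25,-0.15,0,0,0,0],[-0.1,-0.5,-0.3,0,0,0,0],[-0.15,-0.75,-0.45,0,0,0,0],[-0.2,-1.0,-0.6,0,0,0,0],[-0.22,-1.3,-0.75,0,0,0,0],[-0.26,-1.5,-0.9,0,0,0,0],[-0.3,-1.75,-1.05,0,0,0,0],[-0.35,-2.0,-1.2,0,0,0,0],[-0.4,-2.3,-1.35,0,0,0,0],[-0.44,-2.55,-1.5,0,0,0,0]],
  ],
)

```text
time_s: 10.4
tool_pos: [484.6, -134.0, 124.5]
ee_rot: [-0.167, 0.738, 0.622, 0.199]
wrist_force: [0.4, 16.4, 7.2]
finger_gap: 0.204
gripper_force: 58.8
```

```bash
python3 ins.py
```

```text
s 55.96085734319471 collar gap 0.9608573431947107 lat [ 0.24 -0.14  0.17] F [ 0.38 16.39  7.19] F.d 17.639132938083737 t 10.4
```

Request:
servo_tool(
  targets=[
    [[0,0,0,0,0,0,0],[0,0,0,0,0,0,0],[0,0,0,0,0,0,0],[0,0,0,0,0,0,0],[0,0,0,0,0,0,0],[0,0,0,0,0,0,0],[0,0,0,0,0,0,0],[0,0,0,0,0,0,0],[0,0,0,0,0,0,0],[0,0,0,0,0,0,0]],
  ],
)

```text
time_s: 11.65
tool_pos: [484.6, -134.0, 124.5]
ee_rot: [-0.168, 0.738, 0.622, 0.199]
wrist_force: [1.3, 14.8, 7.3]
finger_gap: 0.196
gripper_force: 58.8
```

```bash
python3 - <<'E'
from h import *
from station import snapshot
c=snapshot("scene"); np.savez("scene3.npz",**c)
cv2.imwrite("pics/j1.png",cv2.resize(c["pixels"][190:290,310:430],None,fx=5,fy=5,interpolation=cv2.INTER_CUBIC))
E
python3 ins.py 115 195
```

```text
s 55.943980941379436 collar gap 0.9439809413794364 lat [ 0.23 -0.14  0.17] F [ 1.25 14.43  7.19] F.d 16.096323319563993 t 11.7
115 (array([ 8.45, 50.49, 29.33]), array([-0.,  0., -0.]))
195 (array([ 20.23, 118.76,  69.33]), array([-0.,  0., -0.]))
```

View pics/j1.png

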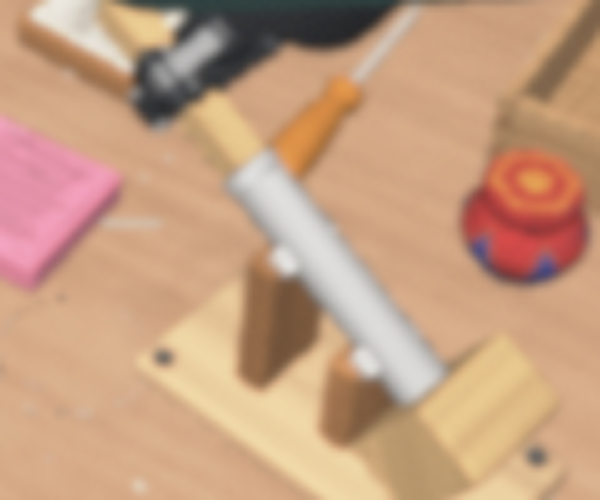

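The collar sits flush on the tube's mouth, at about (250,175) in the crop, and the force is a steady 16 N. Now I'll draw it out.

Request:
servo_tool(
  targets=[
    [[0.7,4.3,2.5,0,0,0,0],[2.2,12.8,7.5,0,0,0,0],[4.4,25.6,15,0,0,0,0],[6.6,38.4,22.5,0,0,0,0],[8.8,51.2,30,0,0,0,0],[11.2,64.9,38,0,0,0,0],[13.5,78.5,46,0,0,0,0],[15.9,92.2,54,0,0,0,0],[18.3,105.8,62,0,0,0,0],[20.6,119.5,70,0,0,0,0]],
  ],
)

```text
time_s: 12.95
tool_pos: [505.1, -14.9, 194.2]
ee_rot: [-0.167, 0.739, 0.622, 0.198]
wrist_force: [0.0, -0.5, -0.9]
finger_gap: 0.199
gripper_force: 58.8
```

```bash
python3 ins.py; python3 - <<'E'
from h import *
from station import monitor
o=monitor.get_obs(); y=-1.444; B=np.array([632.6,-22.9,22.]); g=frame(y,0)[1]
tip=B+[0,0,60]; print(delta(o,tip-153.5*g,y,0,19), tip-153.5*g)
for f in ("top0.npz","scene0.npz"):
    q=cloud(load(f)).reshape(-1,3); k=q[(q[:,0]>500)&(q[:,0]<720)&(q[:,1]>-60)&(q[:,1]<220)]; i=k[:,2].argsort()[::-1][:400:80]; print(k[i].round(0))
E
```

```text
s 195.52521860112407 collar gap 140.52521860112407 lat [ 0.14 -0.06  0.06] F [ 0.04 -0.54 -0.94] F.d -0.922729238069588 t 12.95
(array([ 108.13,  144.27, -131.15]), array([-0.5255,  0.0121,  0.2908])) [613.18887467 129.36771888  82.        ]
[[508.  92.  86.]
 [718. 126.  33.]
 [696. 163.  32.]
 [681. 160.  32.]
 [705. 165.  31.]]
[[502.  89.  84.]
 [675. 161.  32.]
 [704. 132.  30.]
 [682. 148.  29.]
 [715. -30.  27.]]
```

Request:
servo_tool(
  targets=[
    [[12,16,5,-0.08,0.002,0.045,0],[30,40,5,-0.18,0.004,0.1,0],[50,67,0,-0.28,0.006,0.155,0],[70,93,-10,-0.38,0.009,0.21,0],[90,120,-20,-0.47,0.011,0.26,0],[102,136,-40,-0.5255,0.0121,0.2908,0],[108,144.2,-65,-0.5255,0.0121,0.2908,0],[108,144.2,-95,-0.5255,0.0121,0.2908,0],[108,144.2,-120,-0.5255,0.0121,0.2908,0],[108,144.2,-131,-0.5255,0.0121,0.2908,0]],
  ],
)

```text
time_s: 14.2
tool_pos: [612.4, 128.9, 61.3]
ee_rot: [-0.001, 0.661, 0.75, -0.001]
wrist_force: [0.4, 0.3, -1.1]
finger_gap: 0.203
gripper_force: 58.8
```

Request:
servo_tool(
  targets=[
    [[0,0,0,0,0,0,0],[0,0,0,0,0,0,0],[0,0,0,0,0,0,0],[0,0,0,0,0,0,0],[0,0,0,0,0,0,0],[0,0,0,0,0,0,0],[0,0,0,0,0,0,0],[0,0,0,0,0,0,0],[0,0,0,0,0,0,0],[0,0,0,0,0,0,0]],
  ],
)

```text
time_s: 15.45
tool_pos: [612.9, 128.3, 62.6]
ee_rot: [0.0, 0.661, 0.75, 0.0]
wrist_force: [-0.4, 0.4, -1.0]
finger_gap: 0.197
gripper_force: 58.8
```

```bash
python3 - <<'E'
from h import *
from station import monitor,snapshot
s=snapshot("top"); c=snapshot("scene")
o=monitor.get_obs(); p,r=pose(o); m=r.as_matrix(); g=-m[:,0]; print(p,"g",g.round(3),"tip",p-19*m[:,2]+153.5*g,o["gripper_force"],o["joint_velocities"].round(3))
a=cv2.resize(s["pixels"][90:230,230:390],None,fx=2.5,fy=2.5); b=cv2.resize(c["pixels"][120:260,250:410],None,fx=2.5,fy=2.5)
cv2.imwrite("pics/f1.png",np.hstack([a,b]))
E
```

```text
[612.92193524 128.35466129  62.60792193] g [ 0.126 -0.992 -0.   ] tip [632.31960383 -23.91547494  81.60229126] 58.80711615085602 [-0.    -0.001  0.002 -0.001  0.    -0.001]
```

View pics/f1.png

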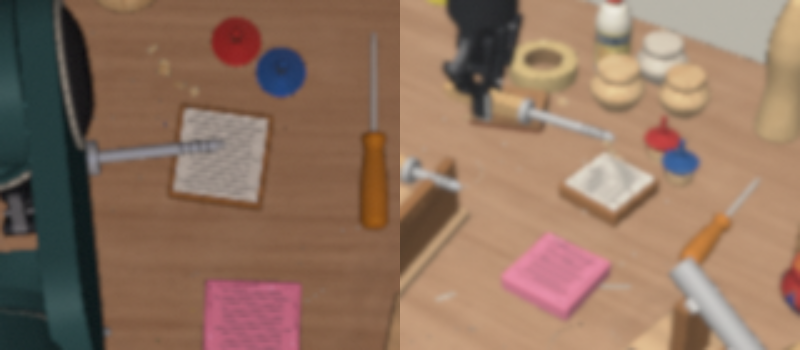

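The top view shows the tip over the white top at about (319,148), and the scene view shows the gauge level and clear of the block. The arm is at rest, so I'm handing in.

```bash
python3 -c "
from station import order
print(order.close_job())"
```

```text
the job is handed in; nothing more can be done
None
```

I seated the longer gauge in the tube with its collar against the mouth (about 16 N), held it over a second and drew it out. I handed in at about 15.5 s, at rest and level, with the tip about 60 mm above the middle of the white reading block; no verdict came back.

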